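# Mesh the spice pod with its press-and-hold grinder base

## Task

Set the loose plain white collar over the neck of the grinder base so it lies flat on the narrow raised ledge, and let go of it. Then take the grinding pod from its stand by its wing, turn it until its cross-shaped stem meshes with the socket in the neck, slide it down, and press it fully home against the spring until its flange sits on the collar. Leave the other things where they are, and finish while still gripping the pod and holding it pressed home.

Things in the scene. Friction and masses are not known exactly. Their poses are not given: they have to be found in the camera images.
- base: white battery grinder base, fixed to the table: round motor block 110 mm diameter and 48 mm high, on it a pedestal 54 mm in diameter up to 75 mm, then a neck tube (37 mm outside, 30 mm inside diameter) up to 87 mm. Origin under its centre, z up.
- seat (a point): centre of the ledge on top of the pedestal, 75 mm above the table: a flat ring 8.5 mm wide around the neck, on which the collar lies. The neck stands 12 mm above it.
- socket (a point): on the socket's axis at the top of the steel coupling, 85 mm above the table and 2 mm below the neck's rim.
- coupling (a joint): turn of the steel coupling inside the neck (rad, counter-clockwise from above, about the base's z), -0.8 to 0.8; it has stiff friction (0.15 N m) and stays where it is.
- coupling_face (a point): top of the coupling, on its axis, turning with it. Four steel blocks leave a cross-shaped slot 9.4 mm wide, its arms along this point's x and y axes (so the same every quarter turn), 24 mm deep.
- pin (a joint): travel of the spring pin in the middle of the socket (m): 0 when up, grows as it is pressed; its top at rest is 12 mm below the coupling's top. Spring: 6 N to start, 400 N/m more; about 9 N at 0.008, where the pod's flange meets the seated collar. The pod's weight alone does not press it.
- collar: plain white rigid nylon ring, 54 mm outside, 43 mm inside diameter, 16 mm high, 30 g, lying flat on the table. Origin at the centre of its underside. On its ledge, it stands 4 mm above the neck's rim.
- stand: dark wooden ring-shaped stand for the pod, fixed, 60 mm outside, 36 mm inside diameter, 36 mm high; origin under its centre.
- pod: grey plastic grinding pod, about 200 g. Origin at the centre of its flange's underside, which rests on the stand; z up. Flange 58 mm diameter, 5 mm thick; body 50 mm diameter up to 35 mm above the origin; on top a wing grip 48 mm long along x, 14 mm thick along y, from 35 to 69 mm above the origin.
- pod_wing (a point): point to grip in the wing, 58 mm above the pod's origin, on its axis; 11 mm below the wing's top and 23 mm above the body's top.
- pod_tip (a point): lower end of the steel stem below the flange, on its axis, 26 mm below the pod's origin. The stem is a cross of two ribs, 26 mm across and 7 mm thick, along the pod's x and y (so the wing lies along one rib); the last 5 mm are slimmer (22 mm across, 4.5 mm thick).
- mug: white enamel mug, 80 mm outside diameter, 80 mm tall; bystander, origin under its centre
- jar: closed amber spice jar, 60 mm diameter, 85 mm tall; bystander, origin under its centre
- spoon: steel spoon, 170 mm long, lying flat; bystander, origin under its middle
- cutter: thin-walled steel pastry cutter ring, 84 mm diameter, 35 mm tall; bystander, much wider than the collar
- tongs: stainless tongs, 240 mm long, about 55 mm wide, 16 mm high, lying flat; bystander
- shoetree: blue plastic shoe tree, 240 mm long, 70 mm wide, 40 mm high; bystander
Things that resemble listed ones, but are neither listed nor needed, are in the scene too. What is shaped like the base but purple is not meant. Of the things that look like the collar, the larger one is meant.

How it is judged (in metres and radians):
On the way, in this order (a step that is already met when the one before it is completed fails the run):
1. the collar lies flat on the ledge around the neck, released (horizontal distance between collar and seat below 0.005 m and z of collar in the frame of seat between -0.003 and 0.003 m and angle between collar's own z axis and vertical below 0.1 rad and contact force between the fingers and collar below 0.1 N), for 0.3 s.
2. the pod's stem has entered the coupling's slots (horizontal distance between pod_tip and socket below 0.004 m and z of pod_tip in the frame of socket below -0.007 m), for 0.1 s.
At the end, for the whole second after the job is handed in: Collar flat on the ledge (3 mm in height, 5 mm off centre); pod upright and meshed (stem within 4 mm of the axis, ribs within 0.2 rad of the slots), pin pressed by more than 6 mm, pod still, fingers still gripping it with over 2 N (horizontal distance between collar and seat below 0.005 m and z of collar in the frame of seat between -0.003 and 0.003 m and angle between collar's own z axis and vertical below 0.1 rad and horizontal distance between pod_tip and socket below 0.004 m and angle between pod's own z axis and vertical below 0.08 rad and value of joint pin above 0.006 m and (angle between the x axis of pod and the x axis of coupling_face, either way round below 0.2 rad or angle between the x axis of pod and the y axis of coupling_face, either way round below 0.2 rad) and contact force between the fingers and pod above 2 N and linear speed of pod below 0.02 m/s); the arm keeps its last pose, push and grip.
It fails at once if a bystander is moved by more than 30 mm (distance of any of mug, jar, spoon, cutter, tongs, shoetree from where it was at the start of the episode above 0.03 m).
It also fails if it takes over 56 s, if anything falls off the work surface, if the arm or the gripper's body presses on something with over 40 N, if the wrist force passes 120 N, or if a joint passes its speed limit or range.

## Robot

A 6-joint arm with a two-finger parallel gripper is mounted at the origin on the work surface. World frame = base frame: x ahead of the robot, y to its left, z up, the work surface at z = 0. Lengths are in mm, angles in rad, forces in N, time in s.
With the tool pointing down it reaches from about 375 to 900 mm from the base axis. Payload 3.1 kg.
Tool frame: the origin (TCP) lies on the mounting face of the last link; the fingertips stand 173 mm ahead of it and the grasp point (between the pads) lies 155 mm ahead of it; z points along the fingers, x is the direction in which the jaws open and shut, and the axes are right-handed (so a half turn about z gives the same grasp; the last joint's range is limited). The gripper opens to 85 mm and grips with 20 to 120 N. Pads are 22 mm wide; open, the fingers measure 114 mm over their backs; the gripper's body (76 mm by 85 mm) begins 54 mm behind the grasp point. The pads swing forward as they close: fully open they stand 13 mm farther back than shut.
Start: joints at [-1.452, 0.527, 1.433, -0, 1.181, -0.178], TCP at [183.409, -597.461, 404.71] pointing down, gripper open.
Joint ranges: [-3.08, 3.08], [-0.75, 2.2], [0.22, 2.44], [-1.43, 4.57], [0, 2.65], [-2.85, 2.85]. Speed limits (rad/s): [2.79, 2.79, 3.14, 3.14, 3.14, 3.14].

## Interface

Orientations are given as a unit quaternion [x, y, z, w].
In Python, from workcell import arm, eyes, workorder gives the robot as it stands.
- The arm moves only by the tool arm_command, never from a script. Its argument "motion" is a list of rows, each a list of 4 numbers: the shift along the tool's x, y, z as a fraction of full scale, then the turn about the tool's z as a fraction of full scale. A call has 1 to 5 rows; each row shifts and turns the commanded pose from where the row before left it, along the tool's axes as they then stand; what a row does not reach is not made up. Full scale, the value 1, is 30 mm for a shift and 0.08 rad for a turn. A row lasts 1/12 s, in which the tool goes at most 41.7 mm and 7.16 degrees, less where a joint would pass 70% of its speed; a pose out of reach is approached as far as the arm can. A call with a number of a shift or a turn outside -1 to 1 is refused whole. A call with a gripper value outside its range is refused whole. "claw" is the closure, from -1 (fully open) to 1 (shut), set as the call begins (left out, the last holds). The fingers move at their own pace and stop on an object; "grip_force" is the grip in N (left out, the last holds). Time passes only in rows, so rows that do not move let the fingers close. It gives the time, the measured TCP pose, the force and the opening at its end, in the units of the state.
- arm.sense(): the state, without advancing time (a new reading comes with each control period).
- eyes.snapshot(name): name is "side" or "top" or "wrist"; returns the picture (400x640x3 uint8, blue, green, red); there is no depth.
- eyes.camera_model(name): a dict with "fx", "fy", "cx", "cy" (pixels), "R" (3x3) and "t" (3): a world point X has camera coordinates R X + t; the wrist camera has in their place "mount" (4x4, takes a point from camera to tool coordinates, whose origin is the TCP and whose axes are the tool frame's). Camera axes: x right, y down, z forward; pixel columns grow to the right and rows downward; lengths in mm; the calibration is good to about 2 mm. A picture is of the moment at which its call begins: read the wrist's pose just before it. camera_model takes no time and is no camera call.
- workorder.finish_job(): hands the job in, once; it reports no verdict.
Trained networks look in the newest picture that a camera, given by its name, has taken for a name from the list of things; names that differ only in an ending like _2 or _b are one class to them, and where a whole thing is asked for, a point or a joint stands for the part that bears it (a point fixed in the world has none). Each returns a list of dicts, best first, with "score" (0 to 1); they miss things now and then, are a little off and sometimes report something else, mostly with a low value. They report only what shows in the picture. A call takes as long as a camera call. They do not tell look-alikes from the thing itself.
- eyes.boxes_of(query, camera): "bbox" ([left, top, right, bottom] in pixels, round what is visible of it).
The state is a dict: "t": time; "qpos": joint angles; "joint_vel": joint speeds; "joint_efforts": joint torques, N m; "ee_pos": TCP position; "orientation": TCP orientation; "force": force on the tool from outside, world axes, zero at the start; "moment": the same for the moment, N m; "finger_gap": opening from 0.0 (shut) to 1.0 (fully open).
Only numpy, scipy, OpenCV 4.12 (cv2) and the standard library are available. Lean on these libraries where they do the work, as an engineer would, in place of code of your own. Each camera call takes 0.05 s, during which the arm holds its last target.

## Working session

There is one attempt and no reset: what is moved stays moved. The work goes in short steps, Python scripts to look and compute and a tool call to move; the robot and the scene stay as the last step left them, time stands still between calls to the robot, and variables do not carry over. Pictures are saved under pics/ and viewed, and the job is handed in when it is done.

Besides the shell and the picture viewer there is one more tool, called after "Request:" in YAML: its name, and indented under it one key for each argument. arm_command: Moves the arm, as the interface text tells. Shift numbers are shares of 30 mm and turn numbers shares of 0.08 rad, none past 1 either way. Its arguments: {"type":"object","properties":{"motion":{"type":"array"},"claw":{"type":"number"},"grip_force":{"type":"number"}},"required":["motion"]}

```bash
ls; mkdir -p pics; python3 - <<'E'
from workcell import arm, eyes, workorder
import cv2,numpy as np
print(arm.sense())
for n in ["side","top","wrist"]:
    im=eyes.snapshot(n); cv2.imwrite(f"pics/{n}0.png",im)
    print(n,eyes.camera_model(n))
print(arm.sense()['t'])
E
```

```text
pics
{'t': 0.0, 'qpos': array([-1.45149317e+00,  5.28418017e-01,  1.43391060e+00, -4.91208222e-06,
        1.18142855e+00, -1.78511838e-01]), 'joint_vel': array([7.58005279e-04, 3.64229880e-04, 1.04653323e-03, 4.15348558e-05,
       3.11712722e-04, 2.60550340e-04]), 'joint_efforts': array([-1.09481059e-04, -4.42348802e+01, -1.78025043e+01, -4.19176467e-04,
        8.49606644e-03, -1.25329242e-05]), 'ee_pos': array([ 183.37234317, -597.12027593,  403.76017662]), 'orientation': array([ 8.04186656e-01, -5.94375850e-01, -7.43934283e-04, -7.86027677e-04]), 'force': array([0.19205191, 0.57764136, 0.37808142]), 'moment': array([-0.00830892,  0.00670403,  0.01599721]), 'finger_gap': 1.0024323851016297}
side {'fx': 451.5321807811192, 'fy': 451.5321807811192, 'cx': 321.8817996398286, 'cy': 199.12336384795418, 'R': array([[-0.99713334, -0.07175118, -0.0240181 ],
       [-0.01779809,  0.53094201, -0.84722123],
       [ 0.07354134, -0.84436506, -0.53069702]]), 't': array([551.50444366,  98.46739933, 988.85708112])}
top {'fx': 504.1550656665029, 'fy': 504.1550656665029, 'cx': 318.418883444693, 'cy': 199.3538588373843, 'R': array([[-2.30182524e-02, -9.99734884e-01, -5.67687824e-04],
       [-9.92226691e-01,  2.29148366e-02, -1.22315589e-01],
       [ 1.22296169e-01, -2.25221608e-03, -9.92491095e-01]]), 't': array([  -5.30024107,  579.83186735, 1300.98943959])}
wrist {'fx': 280.0435202723871, 'fy': 280.0435202723871, 'cx': 320.7793644118975, 'cy': 198.14871070410896, 'mount': array([[ 9.99998648e-01,  1.60629278e-03,  3.53114368e-04,
         3.41373308e-01],
       [-1.64095615e-03,  9.60107765e-01,  2.79625441e-01,
        -7.18368487e+01],
       [ 1.10132479e-04, -2.79625642e-01,  9.60109102e-01,
         2.93621962e+01],
       [ 0.00000000e+00,  0.00000000e+00,  0.00000000e+00,
         1.00000000e+00]])}
0.15
```

View pics/top0.png

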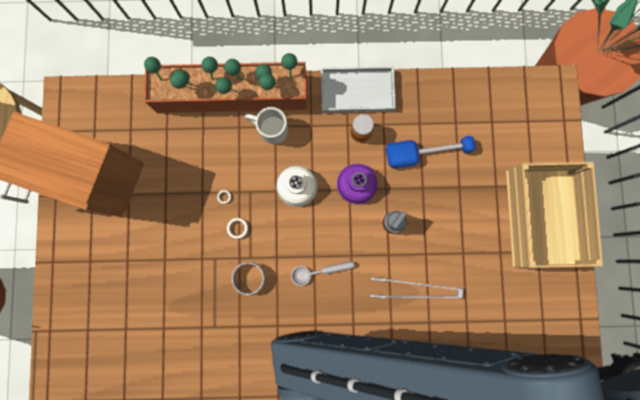

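View pics/side0.png

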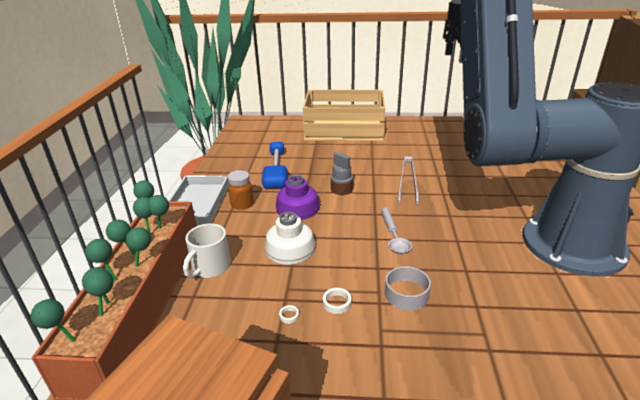

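View pics/wrist0.png

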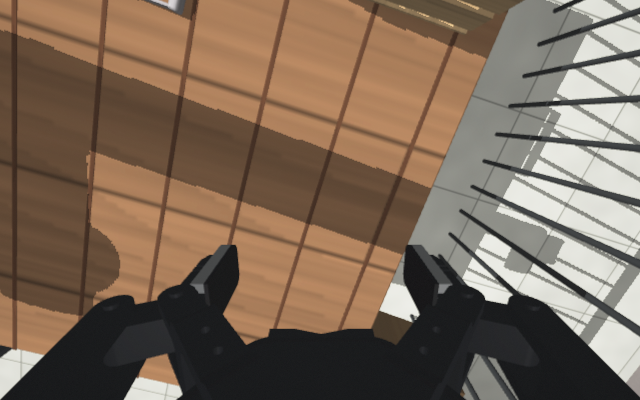

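```bash
cat > h.py <<'E'
from workcell import arm, eyes, workorder
import cv2,numpy as np
from scipy.spatial.transform import Rotation as Ro
def ray(n,u,v,z,st=None):
    m=eyes.camera_model(n)
    d=np.array([(u-m['cx'])/m['fx'],(v-m['cy'])/m['fy'],1.])
    if n=='wrist':
        T=np.eye(4);T[:3,:3]=Ro.from_quat(st['orientation']).as_matrix();T[:3,3]=st['ee_pos']
        M=T@m['mount'];c=M[:3,3];d=M[:3,:3]@d
    else:
        R=m['R'];c=-R.T@m['t'];d=R.T@d
    return c+d*(z-c[2])/d[2]
def proj(n,X,st=None):
    m=eyes.camera_model(n);X=np.asarray(X,float)
    if n=='wrist':
        T=np.eye(4);T[:3,:3]=Ro.from_quat(st['orientation']).as_matrix();T[:3,3]=st['ee_pos']
        M=np.linalg.inv(T@m['mount']);p=M[:3,:3]@X+M[:3,3]
    else: p=m['R']@X+m['t']
    return np.array([m['fx']*p[0]/p[2]+m['cx'],m['fy']*p[1]/p[2]+m['cy']])
E
python3 - <<'E'
from h import *
for n in ["top","side"]:
  for q in ["base","collar","stand","pod","cutter"]:
    print(n,q,[(np.round(b['bbox']).tolist(),round(b['score'],2)) for b in eyes.boxes_of(q,n)])
print(arm.sense()['t'])
E
```

```text
top base [([276.0, 164.0, 317.0, 207.0], 0.59)]
top collar [([224.0, 221.0, 247.0, 239.0], 0.57), ([215.0, 196.0, 236.0, 201.0], 0.45)]
top stand [([386.0, 219.0, 393.0, 236.0], 0.45)]
top pod [([384.0, 208.0, 407.0, 234.0], 0.56)]
top cutter [([235.0, 260.0, 264.0, 292.0], 0.63), ([350.0, 114.0, 374.0, 143.0], 0.31)]
side base [([265.0, 211.0, 316.0, 267.0], 0.78), ([271.0, 174.0, 316.0, 222.0], 0.77), ([327.0, 182.0, 353.0, 194.0], 0.25)]
side collar [([321.0, 290.0, 349.0, 317.0], 0.95), ([284.0, 303.0, 300.0, 323.0], 0.65)]
side stand [([331.0, 184.0, 351.0, 197.0], 0.62)]
side pod [([335.0, 155.0, 352.0, 182.0], 0.78)]
side cutter [([389.0, 268.0, 429.0, 313.0], 0.96), ([336.0, 151.0, 352.0, 184.0], 0.17)]
0.65
```

```bash
python3 - <<'E'
from h import *
im=cv2.imread("pics/top0.png"); s=cv2.imread("pics/side0.png")
a=cv2.resize(im[150:300,205:425],None,fx=3.6,fy=3.6,interpolation=cv2.INTER_CUBIC);cv2.imwrite("pics/c_top.png",a)
b=cv2.resize(s[145:330,220:440],None,fx=3.2,fy=3.2,interpolation=cv2.INTER_CUBIC);cv2.imwrite("pics/c_side.png",b)
print("collar",ray('top',237,228.5,16),ray('side',337,301,8))
print("small",ray('top',224,197,16))
print("base",ray('top',296.5,181.5,87),ray('side',288.5,219,87), ray('top',297,185,40))
print("pod",ray('top',396,221,105),ray('side',342,172,70))
for z in(0,): 
  print(ray('top',248,279,35),ray('top',302,276,0),ray('top',357,179,87),ray('top',272,122,80),ray('top',363,123,85))
E
```

```text
collar [508.55948536 200.54864848  16.        ] [509.63264102 205.12727436   8.        ]
small [594.22179287 235.26297032  16.        ]
base [620.54938007  36.48035161  87.        ] [617.21322421  52.31656815  87.        ] [618.6637943   37.24273999  40.        ]
pod [ 512.03891699 -211.07574371  105.        ] [ 513.56685683 -186.28678296   70.        ]
[375.11748993 169.3110665   35.        ] [378.64188487  29.8673722    0.        ] [ 623.44714427 -118.53901306   87.        ] [780.39919692  97.9589913   80.        ] [ 770.82155482 -139.07515972   85.        ]
```

View pics/c_top.png

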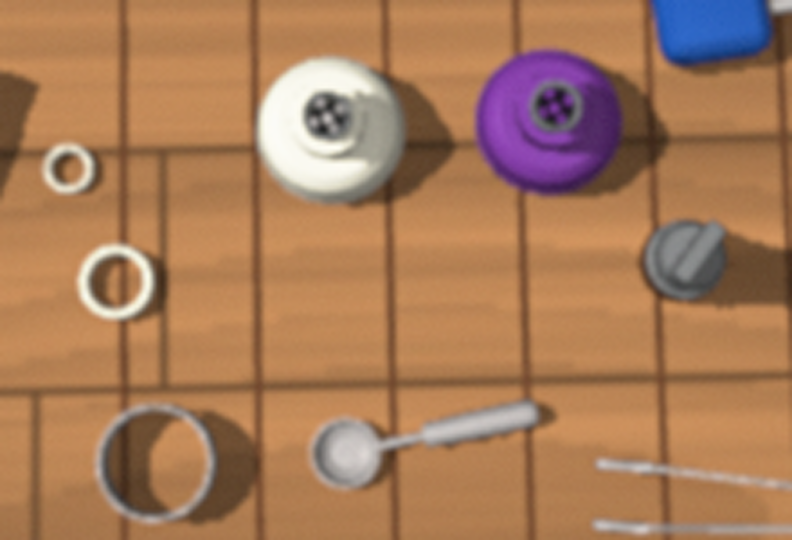

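View pics/c_side.png

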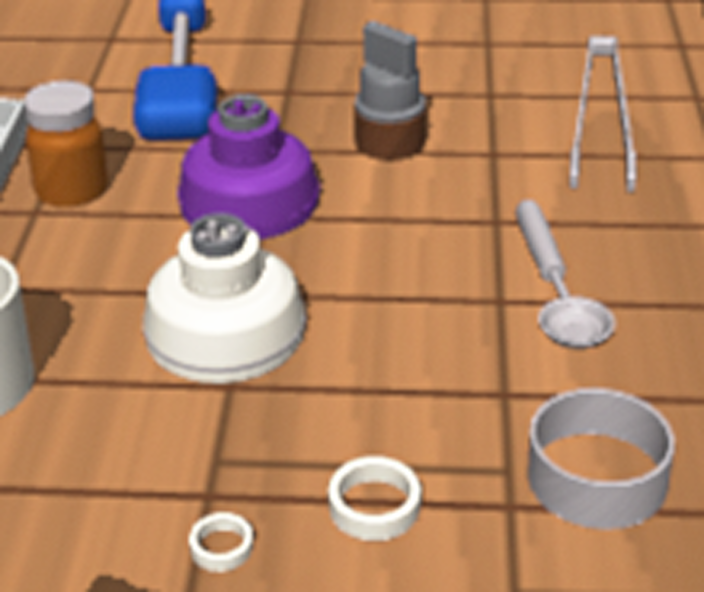

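Collar-like things in the top picture: the larger plain ring at (237,228), a smaller ring at (224,197), and the cutter at (248,279), which is thin steel. I choose (237,228): it measures about 21.7 px, or 54 mm. The base is the white one at (297,185); the purple one at (357,184) is not meant. The pod is at (396,221). I'll move over the pod, base and collar for close views.

Request:
arm_command:
  motion:
    - [-0.65,-1,0.15,0]
    - [-0.65,-1,0.15,0]
    - [-0.65,-1,0.15,0]
    - [-0.65,-1,0.15,0]
    - [-0.65,-1,0.15,0]
  claw: -1

```text
t: 1.07
ee_pos: [298.9, -459.0, 382.2]
orientation: [0.804, -0.595, 0.0, 0.0]
force: [-0.0, 0.1, -0.4]
finger_gap: 1.002
```

Request:
arm_command:
  motion:
    - [-0.65,-1,0.15,0]
    - [-0.65,-1,0.15,0]
    - [-0.65,-1,0.15,0]
    - [-0.65,-1,0.15,0]
    - [-0.65,-1,0.15,0]

```text
t: 1.48
ee_pos: [413.9, -321.7, 359.8]
orientation: [0.804, -0.595, 0.0, 0.0]
force: [0.5, -0.3, 0.1]
finger_gap: 1.0
```

Request:
arm_command:
  motion:
    - [-0.65,-1,0.15,0]
    - [-0.65,-1,0.15,0]
    - [-0.65,-1,0.15,0]
    - [-0.65,-1,0.15,0]
    - [0,0,0,0]

```text
t: 1.9
ee_pos: [507.5, -208.7, 341.2]
orientation: [0.806, -0.592, -0.0, -0.001]
force: [-0.1, -0.6, 0.2]
finger_gap: 1.004
```

```bash
cat >> h.py <<'E'
import json
def shot(name,cam='wrist'):
    st=arm.sense(); im=eyes.snapshot(cam); cv2.imwrite(f"pics/{name}.png",im)
    json.dump({'ee_pos':list(map(float,st['ee_pos'])),'orientation':list(map(float,st['orientation']))},open(f"pics/{name}.json","w"))
    print(name,'t',round(st['t'],2),np.round(st['ee_pos'],1),np.round(st['orientation'],4),np.round(st['qpos'],2))
    return st,im
def load(name): return json.load(open(f"pics/{name}.json")),cv2.imread(f"pics/{name}.png")
E
python3 -c "
from h import *
shot('w1')"
```

```text
w1 t 1.9 [ 507.5 -208.7  341.2] [ 8.059e-01 -5.921e-01 -1.000e-04 -1.200e-03] [-0.59  0.51  1.69  0.    0.94  0.67]
```

View pics/w1.png

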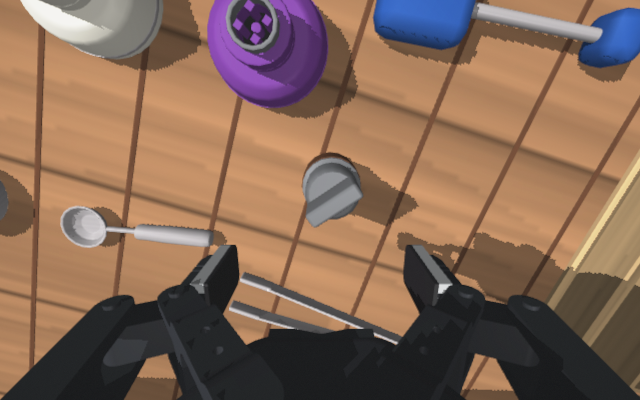

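```bash
python3 - <<'E'
from h import *
st,im=load('w1')
cv2.imwrite("pics/w1c.png",cv2.resize(im[140:240,280:400],None,fx=6,fy=6,interpolation=cv2.INTER_CUBIC))
E
```

```text
(no output)
```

View pics/w1c.png

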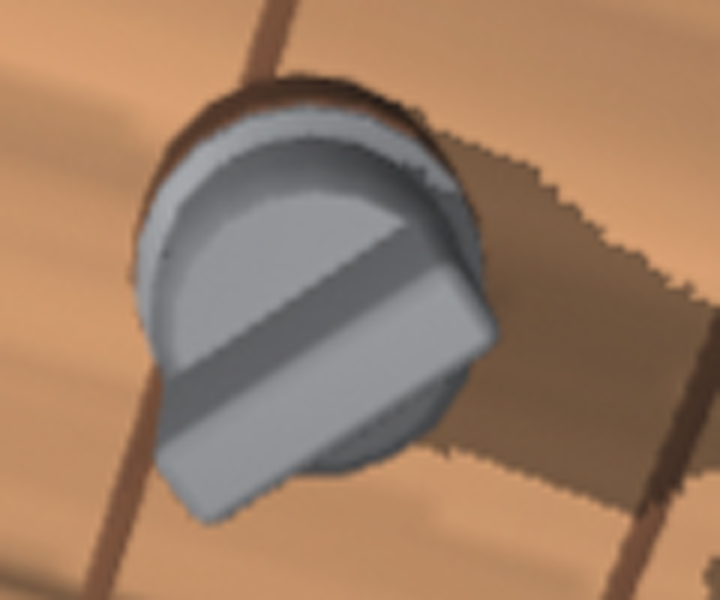

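```bash
python3 - <<'E'
from h import *
st,im=load('w1')
P=[ray('wrist',280+x/6,140+y/6,105,st) for x,y in [(158,453),(208,522),(495,335),(447,265)]]
P=np.array(P);print(P.round(1));print(P.mean(0))
d=P[2]-P[1]+P[3]-P[0];print(np.linalg.norm(d)/2,np.linalg.norm(P[1]-P[0]),np.degrees(np.arctan2(d[1],d[0])))
R=Ro.from_quat(st['orientation']).as_matrix();print(R.round(3))
E
```

```text
[[ 502.1 -198.6  105. ]
 [ 494.8 -207.6  105. ]
 [ 530.4 -235.1  105. ]
 [ 537.2 -226.2  105. ]]
[ 516.096944   -216.86093028  105.        ]
44.80281042004407 11.629834599231193 -37.91057055623666
[[ 0.299 -0.954  0.001]
 [-0.954 -0.299  0.002]
 [-0.002 -0.002 -1.   ]]
```

Request:
arm_command:
  motion:
    - [-0.95,-0.86,0.15,0]
    - [-0.95,-0.86,0.15,0]
    - [-0.95,-0.86,0.15,0]
    - [-0.95,-0.86,0.15,0]
    - [-0.95,-0.86,0.15,0]

```text
t: 2.37
ee_pos: [586.7, -39.1, 319.3]
orientation: [0.804, -0.595, 0.0, 0.0]
force: [0.8, -1.1, 0.3]
finger_gap: 1.001
```

Request:
arm_command:
  motion:
    - [-0.95,-0.86,0.15,0]
    - [-0.95,-0.86,0.15,0]
    - [0,0,0,0]
    - [0,0,0,0]

```text
t: 2.7
ee_pos: [619.2, 31.2, 310.0]
orientation: [0.805, -0.593, 0.0, 0.0]
force: [-0.6, -1.7, -0.2]
finger_gap: 1.001
```

```bash
python3 -c "
from h import *
shot('w2')"
```

```text
w2 t 2.7 [619.2  31.2 310. ] [ 8.050e-01 -5.933e-01  1.000e-04  3.000e-04] [-0.13  0.64  1.53 -0.    0.98  1.14]
```

View pics/w2.png

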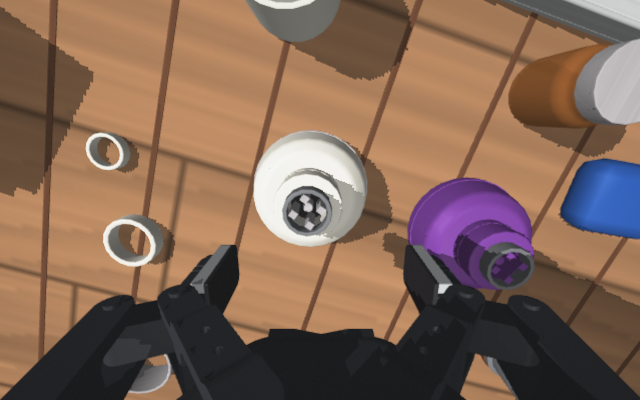

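```bash
python3 - <<'E'
from h import *
st,im=load('w2')
cv2.imwrite("pics/w2c.png",cv2.resize(im[170:245,260:360],None,fx=8,fy=8,interpolation=cv2.INTER_CUBIC))
cv2.imwrite("pics/w2d.png",cv2.resize(im[205:275,90:180],None,fx=8,fy=8,interpolation=cv2.INTER_CUBIC))
E
```

```text
(no output)
```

View pics/w2c.png

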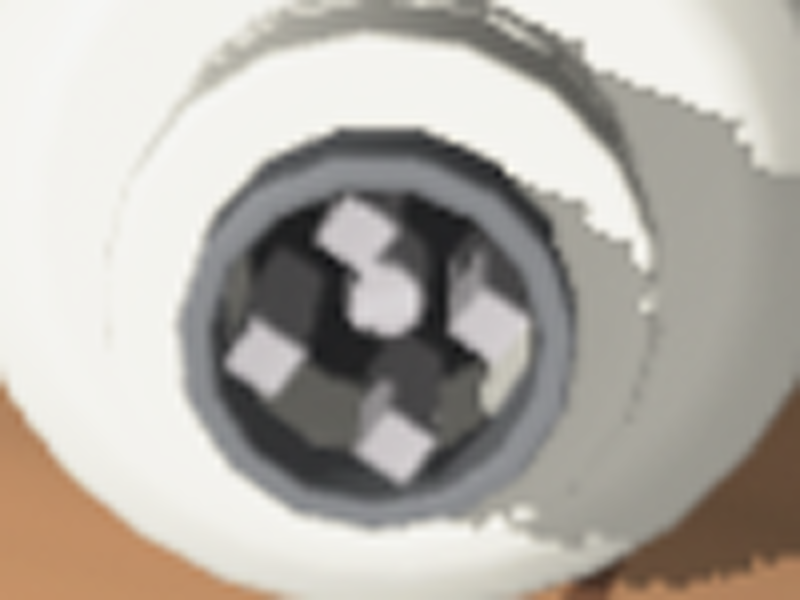

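View pics/w2d.png

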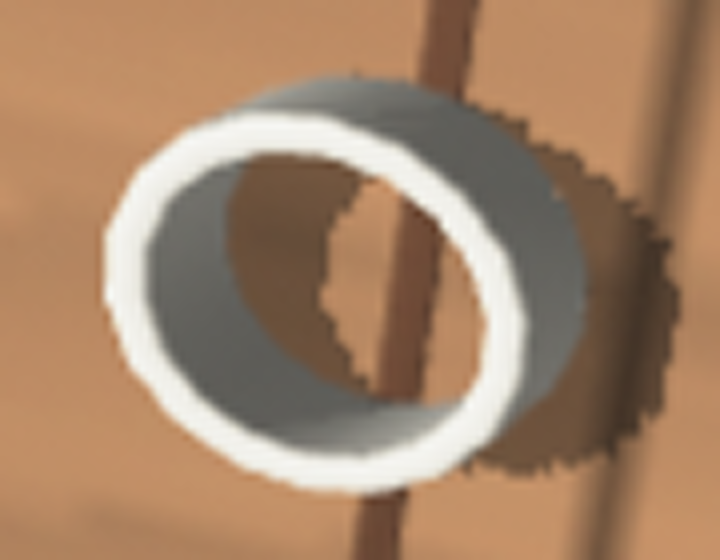

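```bash
python3 - <<'E'
from h import *
st,im=load('w2')
B=np.array([ray('wrist',260+x/8,170+y/8,85,st) for x,y in [(357,230),(488,325),(397,445),(265,360)]])[:,:2]
print(B.round(1),B.mean(0)); c=B.mean(0)
a=np.degrees(np.arctan2(*(B-c).T[::-1]));print('diag angles',a.round(1),np.mod(a+45,90), np.linalg.norm(B-c,axis=1))
def circ(P):
    A=np.c_[2*P,np.ones(len(P))];s=np.linalg.lstsq(A,(P**2).sum(1),rcond=None)[0];return s[:2],np.sqrt(s[2]+s[:2]@s[:2])
P=np.array([ray('wrist',260+x/8,170+y/8,87,st) for x,y in [(180,325),(575,340),(390,128),(375,525),(215,225),(235,455),(553,235),(520,480)]])[:,:2]
print('rim',circ(P))
P=np.array([ray('wrist',90+x/8,205+y/8,16,st) for x,y in [(103,275),(527,330),(280,110),(340,492),(145,175),(445,205),(170,410),(470,460)]])[:,:2]
print('collar',circ(P))
E
```

```text
[[629.6  46.2]
 [624.4  32.1]
 [610.6  36.7]
 [615.   50.8]] [619.91889016  41.40828366]
diag angles [  26.1  -64.2 -153.   117.6] [71.12719436 70.82401191 71.9593705  72.58775757] [10.789342   10.38499589 10.4668335  10.54029216]
rim (array([621.34308352,  41.24057927]), np.float64(18.510227386201766))
collar (array([508.50590953, 203.19489593]), np.float64(26.388922528826093))
```

Request:
arm_command:
  motion:
    - [-0.94,0.26,0.3,0]
    - [-0.94,0.26,0.3,0]
    - [-0.94,0.26,0.3,0]
    - [-0.94,0.26,0.3,0]
    - [-0.94,0.26,0.3,0]

```text
t: 3.17
ee_pos: [539.6, 152.1, 265.4]
orientation: [0.803, -0.596, 0.0, 0.0]
force: [0.4, -0.1, 0.3]
finger_gap: 1.001
```

Request:
arm_command:
  motion:
    - [-0.94,0.26,0.2,0]
    - [-0.94,0.26,0.2,0]
    - [0,0,0,0]
    - [0,0,0,0]

```text
t: 3.5
ee_pos: [508.1, 202.3, 253.3]
orientation: [0.804, -0.594, -0.0, 0.001]
force: [0.3, -0.4, 0.9]
finger_gap: 0.994
```

```bash
python3 -c "
from h import *
s,im=shot('w3')
cv2.imwrite('pics/w3c.png',cv2.resize(im[100:300,190:450],None,fx=3,fy=3,interpolation=cv2.INTER_CUBIC))
print(arm.sense()['force'])"
```

```text
w3 t 3.5 [508.1 202.3 253.3] [ 8.043e-01 -5.943e-01 -3.000e-04  7.000e-04] [ 0.17  0.65  1.75 -0.    0.74  1.45]
[ 0.37880079 -0.29507357 -0.01047076]
```

View pics/w3c.png

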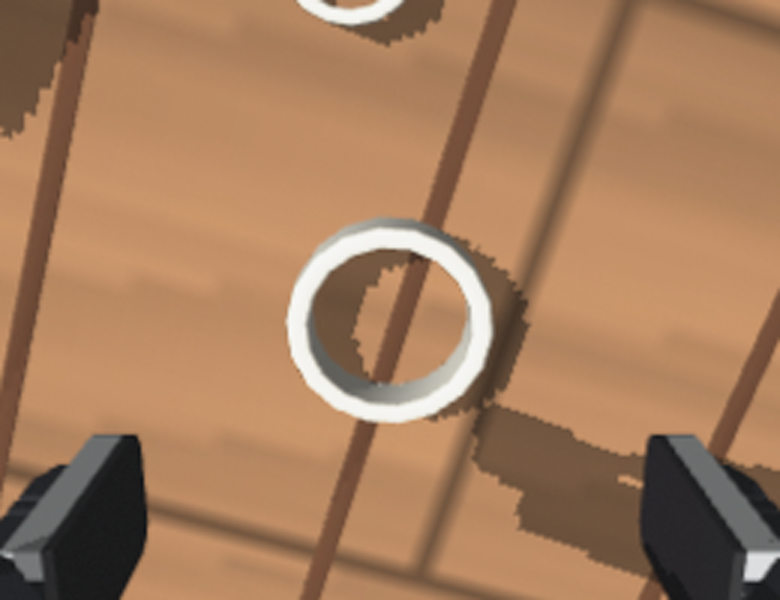

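```bash
python3 - <<'E'
from h import *
st,im=load('w3')
g=cv2.threshold(cv2.cvtColor(im,cv2.COLOR_BGR2GRAY)[150:250,260:380],215,255,0)[1]
cs=max(cv2.findContours(g,cv2.RETR_EXTERNAL,cv2.CHAIN_APPROX_NONE)[0],key=cv2.contourArea)
e=cv2.fitEllipse(cv2.convexHull(cs));print(e)
P=np.array([ray('wrist',260+p[0][0],150+p[0][1],16,st) for p in cv2.convexHull(cs)])[:,:2]
A=np.c_[2*P,np.ones(len(P))];s=np.linalg.lstsq(A,(P**2).sum(1),rcond=None)[0];print(s[:2],np.sqrt(s[2]+s[:2]@s[:2]))
c=s[:2]-st['ee_pos'][:2];R=Ro.from_quat(st['orientation']).as_matrix();print(R.T@np.r_[c,0],R[:,0])
# tips: inner pad lower corners
print(proj('wrist',np.array(st['ee_pos'])+R@[42.5,0,160],st),proj('wrist',np.array(st['ee_pos'])+R@[42.5,0,173],st),proj('wrist',np.array(st['ee_pos'])+R@[42.5,-11,160],st),proj('wrist',np.array(st['ee_pos'])+R@[42.5,-11,173],st))
E
```

```text
((59.059852600097656, 57.94742202758789), (64.17655944824219, 67.41998291015625), 96.74581146240234)
[509.87708218 203.64899472] 26.3838001575514
[-0.80315558 -2.0955983  -0.00312382] [ 2.93652545e-01 -9.55912153e-01  3.72464737e-04]
[401.70242472 260.71001785] [395.31274266 249.32564534] [403.4851643  241.29881419] [396.82501275 231.2521969 ]
```

Request:
arm_command:
  motion:
    - [-0.03,-0.07,0.8,0]
    - [0,0,0.8,0]
    - [0,0,0.6,0]
    - [0,0,0.37,0]
    - [0,0,0,0]

```text
t: 3.97
ee_pos: [511.0, 202.7, 174.4]
orientation: [0.803, -0.595, -0.001, 0.001]
force: [-0.5, -0.6, -0.2]
finger_gap: 1.002
```

Request:
arm_command:
  motion:
    - [0,0,0,0]
    - [0,0,0,0]
    - [0,0,0,0]
    - [0,0,0,0]
    - [0,0,0,0]
  claw: 1
  grip_force: 25

```text
t: 4.38
ee_pos: [511.2, 204.5, 177.7]
orientation: [0.804, -0.594, 0.001, -0.001]
force: [0.2, -3.0, 6.2]
finger_gap: 0.617
```

Request:
arm_command:
  motion:
    - [0,0,0,0]
    - [0,0,0,0]
    - [0,0,0,0]

```text
t: 4.63
ee_pos: [511.2, 204.5, 177.7]
orientation: [0.804, -0.594, 0.001, -0.001]
force: [-0.3, -2.2, 7.3]
finger_gap: 0.617
```

```bash
python3 -c "
from h import *
s,im=shot('w4')
print(s['force'],s['finger_gap'])
cv2.imwrite('pics/w4c.png',cv2.resize(im[100:300,190:450],None,fx=3,fy=3,interpolation=cv2.INTER_CUBIC))"
```

```text
w4 t 4.63 [511.2 204.5 177.7] [ 0.8043 -0.5942  0.0013 -0.0009] [ 0.18  0.79  1.77 -0.    0.59  1.45]
[-0.30472379 -2.17088622  7.28127312] 0.6167775229890856
```

View pics/w4c.png

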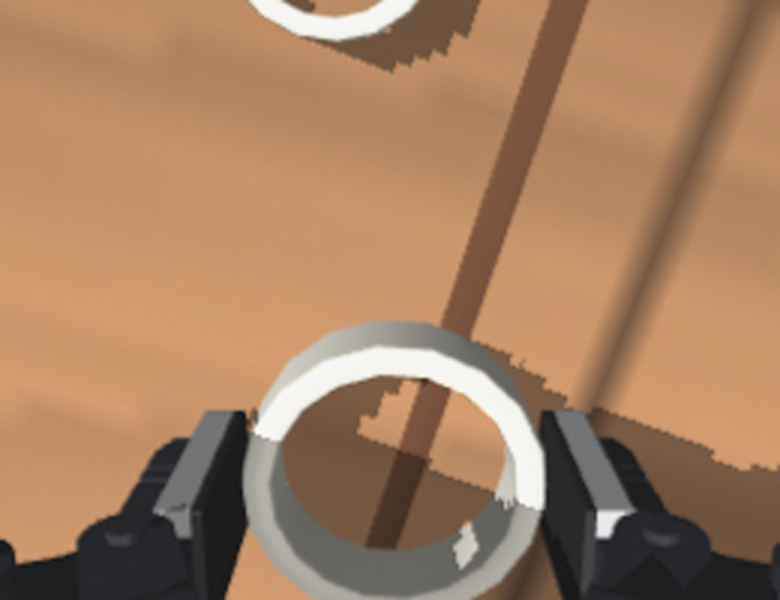

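Request:
arm_command:
  motion:
    - [0,0,0,0]
    - [0,0,0,0]
    - [0,0,-0.3,0]
    - [0,0,0,0]
    - [0,0,0,0]
  claw: -0.6

```text
t: 5.1
ee_pos: [510.7, 204.8, 185.7]
orientation: [0.804, -0.594, 0.0, -0.0]
force: [-0.4, -0.4, -0.4]
finger_gap: 0.798
```

Request:
arm_command:
  motion:
    - [0,0,0,0]
    - [0,0,0,0]
    - [0,0,0,0]
    - [0,0,0,0]
    - [0,0,0,0]
  claw: 1

```text
t: 5.52
ee_pos: [511.1, 205.2, 186.7]
orientation: [0.804, -0.594, 0.001, -0.001]
force: [0.5, -1.1, -0.3]
finger_gap: 0.1
```

Request:
arm_command:
  motion:
    - [0,0,0,0]
    - [0,0,0,0]
    - [0,0,0,0]

```text
t: 5.77
ee_pos: [510.3, 204.5, 184.5]
orientation: [0.804, -0.594, -0.0, 0.001]
force: [0.2, 0.2, -0.3]
finger_gap: 0.001
```

```bash
python3 -c "
from h import *
s,im=shot('w5')
print(s['force'],s['finger_gap'])
cv2.imwrite('pics/w5c.png',cv2.resize(im[100:300,190:450],None,fx=3,fy=3,interpolation=cv2.INTER_CUBIC))"
```

```text
w5 t 5.77 [510.3 204.5 184.5] [ 8.042e-01 -5.944e-01 -4.000e-04  5.000e-04] [ 0.18  0.77  1.77 -0.    0.6   1.45]
[ 0.16429121  0.22825167 -0.26299234] 0.001357465559225831
```

View pics/w5c.png

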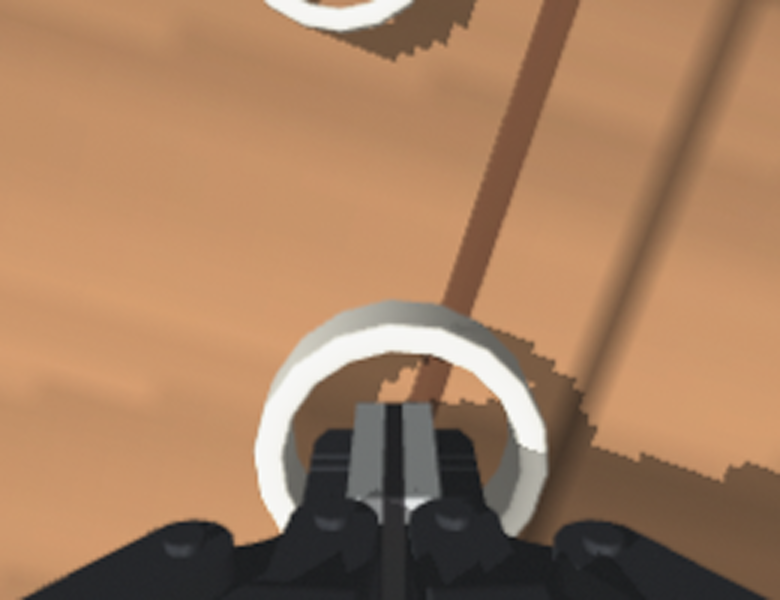

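The fingers closed just over the collar's top, so the first grip height was the right one. I'll open and go back down to it.

Request:
arm_command:
  motion:
    - [0,0,-0.5,0]
    - [0,0,0,0]
    - [0,0,0,0]
    - [0,0,0,0]
    - [0,0,0,0]
  claw: -1

```text
t: 6.23
ee_pos: [510.4, 204.5, 199.5]
orientation: [0.804, -0.594, -0.0, 0.0]
force: [0.1, -0.6, 0.3]
finger_gap: 0.707
```

Request:
arm_command:
  motion:
    - [0,0,0,0]
    - [0,0,0,0]
    - [0,0,0,0]
    - [0,0,0,0]

```text
t: 6.57
ee_pos: [510.5, 204.6, 199.9]
orientation: [0.804, -0.594, -0.0, 0.0]
force: [-0.0, -0.5, 1.1]
finger_gap: 0.998
```

```bash
cat >> h.py <<'E'
def collar_at(im,st,z,roi,thr=215):
    x0,y0,x1,y1=roi
    g=cv2.threshold(cv2.cvtColor(im,cv2.COLOR_BGR2GRAY)[y0:y1,x0:x1],thr,255,0)[1]
    cs=max(cv2.findContours(g,cv2.RETR_EXTERNAL,cv2.CHAIN_APPROX_NONE)[0],key=cv2.contourArea)
    P=np.array([ray('wrist',x0+p[0][0],y0+p[0][1],z,st) for p in cv2.convexHull(cs)])[:,:2]
    A=np.c_[2*P,np.ones(len(P))];s=np.linalg.lstsq(A,(P**2).sum(1),rcond=None)[0]
    R=Ro.from_quat(st['orientation']).as_matrix()
    print('circle',s[:2],np.sqrt(s[2]+s[:2]@s[:2]),'tool off',R.T@np.r_[s[:2]-np.array(st['ee_pos'])[:2],0])
E
python3 -c "
from h import *
s,im=shot('w6')
print(s['force'],s['finger_gap'])
cv2.imwrite('pics/w6c.png',cv2.resize(im[100:300,190:450],None,fx=3,fy=3,interpolation=cv2.INTER_CUBIC))"
```

```text
w6 t 6.57 [510.5 204.6 199.9] [ 8.042e-01 -5.944e-01 -1.000e-04  1.000e-04] [0.18 0.75 1.76 0.   0.63 1.45]
[-6.35070762e-04 -4.79196875e-01  1.05824603e+00] 0.9977705911686222
```

View pics/w6c.png

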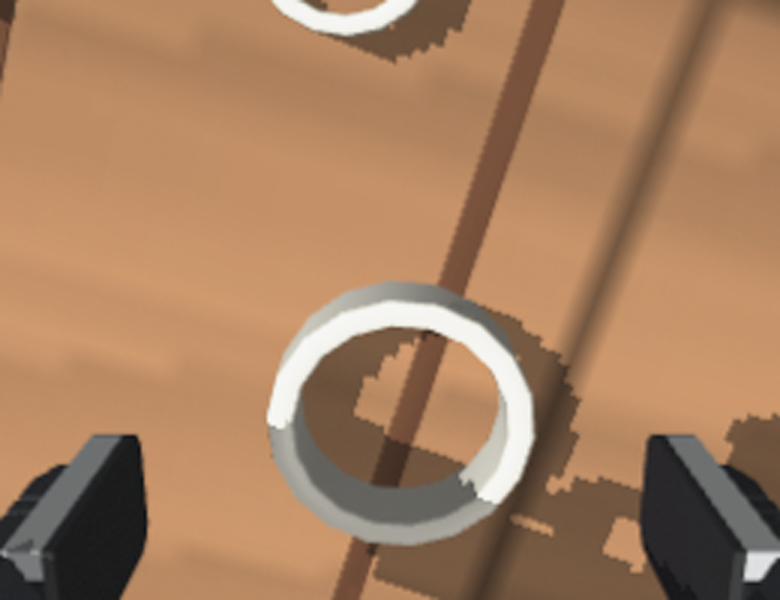

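```bash
cat >> h.py <<'E'
def circ_pts(pts,z,st):
    P=np.array([ray('wrist',u,v,z,st) for u,v in pts])[:,:2]
    A=np.c_[2*P,np.ones(len(P))];s=np.linalg.lstsq(A,(P**2).sum(1),rcond=None)[0]
    R=Ro.from_quat(st['orientation']).as_matrix()
    print('circle',s[:2].round(2),'r',np.sqrt(s[2]+s[:2]@s[:2]).round(2),'tool off',(R.T@np.r_[s[:2]-np.array(st['ee_pos'])[:2],0]).round(2))
E
python3 -c "
from h import *
st,im=load('w6')
circ_pts([(190+x/3,100+y/3) for x,y in [(267,420),(535,415),(405,298),(400,545)]],16,st)
"
```

```text
circle [510.22 202.25] r 26.97 tool off [2.19 0.98 0.  ]
```

Request:
arm_command:
  motion:
    - [0.07,0.03,0.5,0]
    - [0,0,0.27,0]
    - [0,0,0,0]
    - [0,0,0,0]

```text
t: 6.95
ee_pos: [510.0, 202.3, 176.5]
orientation: [0.804, -0.594, -0.001, 0.001]
force: [-0.2, -0.0, 0.1]
finger_gap: 0.999
```

Request:
arm_command:
  motion:
    - [0,0,0,0]
    - [0,0,0,0]
    - [0,0,0,0]
    - [0,0,0,0]
    - [0,0,0,0]
  claw: 1
  grip_force: 25

```text
t: 7.37
ee_pos: [510.5, 202.4, 177.9]
orientation: [0.804, -0.594, 0.0, -0.0]
force: [-0.3, 0.7, 5.4]
finger_gap: 0.619
```

Request:
arm_command:
  motion:
    - [0,0,-0.2,0]
    - [0,0,-0.5,0]
    - [0,0,-1,0]
    - [0,0,-1,0]
    - [0,0,-1,0]

```text
t: 7.78
ee_pos: [510.0, 202.3, 289.0]
orientation: [0.804, -0.594, -0.0, 0.0]
force: [1.0, -0.1, -0.6]
finger_gap: 0.616
```

Request:
arm_command:
  motion:
    - [0,0,0,0]
    - [0,0,0,0]
    - [0,0,0,0]

```text
t: 8.03
ee_pos: [509.9, 202.3, 287.9]
orientation: [0.804, -0.594, -0.0, 0.0]
force: [0.2, 0.3, -0.6]
finger_gap: 0.611
```

```bash
python3 -c "
from h import *
s,im=shot('w7')
print(s['force'],s['finger_gap'])
cv2.imwrite('pics/w7c.png',cv2.resize(im[100:300,190:450],None,fx=3,fy=3,interpolation=cv2.INTER_CUBIC))"
```

```text
w7 t 8.03 [509.9 202.3 287.9] [ 8.042e-01 -5.943e-01 -2.000e-04  2.000e-04] [ 0.17  0.59  1.73 -0.    0.82  1.45]
[ 0.17567579  0.28320495 -0.55018334] 0.6106070509083656
```

View pics/w7c.png

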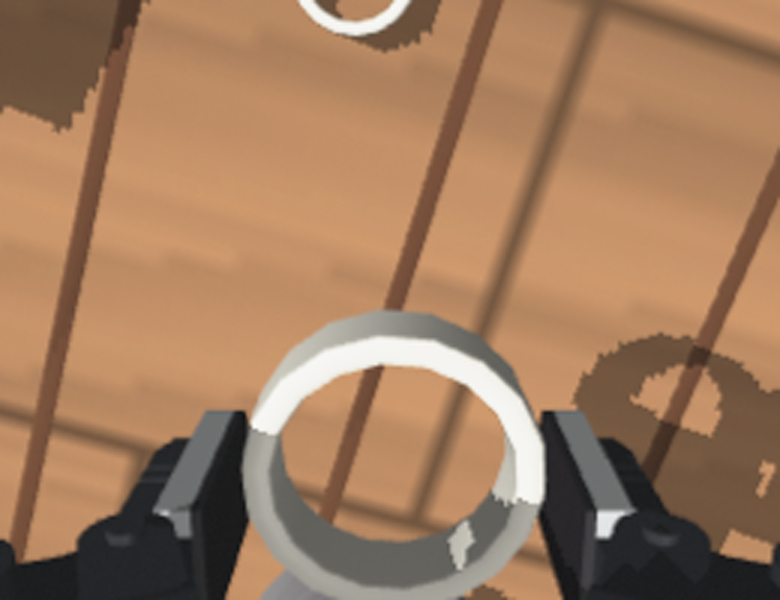

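```bash
python3 -c "
from h import *
st,im=load('w7')
circ_pts([(190+x/3,100+y/3) for x,y in [(247,470),(545,465),(395,335),(395,603)]],126.5,st)
for dz in (124,129): circ_pts([(190+x/3,100+y/3) for x,y in [(247,470),(545,465),(395,335),(395,603)]],dz,st)
cv2.imwrite('pics/w7d.png',cv2.resize(im[180:340,250:400],None,fx=3,fy=3))
"
```

```text
circle [510.52 201.35] r 25.97 tool off [ 1.08 -0.33 -0.  ]
circle [509.23 200.94] r 26.47 tool off [1.1  1.02 0.  ]
circle [511.81 201.76] r 25.48 tool off [ 1.07 -1.69 -0.  ]
```

View pics/w7d.png

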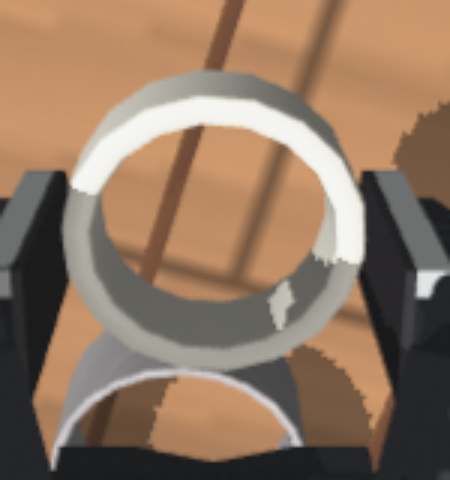

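Request:
arm_command:
  motion:
    - [0.88,-0.28,0,0]
    - [0.88,-0.28,0,0]
    - [0.88,-0.28,0,0]
    - [0.88,-0.28,0,0]
    - [0.88,-0.28,0,0]

```text
t: 8.5
ee_pos: [589.2, 87.4, 286.0]
orientation: [0.804, -0.594, -0.002, 0.001]
force: [-0.0, -0.3, -0.1]
finger_gap: 0.616
```

Request:
arm_command:
  motion:
    - [0.88,-0.28,0,0]
    - [0.88,-0.27,0,0]
    - [0,0,0,0]
    - [0,0,0,0]
    - [0,0,0,0]

```text
t: 8.92
ee_pos: [619.5, 43.1, 286.2]
orientation: [0.804, -0.595, -0.002, 0.001]
force: [-0.2, 0.5, 0.6]
finger_gap: 0.615
```

```bash
python3 -c "
from h import *
s,im=shot('w8')
cv2.imwrite('pics/w8c.png',cv2.resize(im[150:320,210:430],None,fx=3.5,fy=3.5,interpolation=cv2.INTER_CUBIC))
s,im=shot('s8','side')
cv2.imwrite('pics/s8c.png',cv2.resize(im[120:290,220:380],None,fx=3.5,fy=3.5,interpolation=cv2.INTER_CUBIC))"
```

```text
w8 t 8.92 [619.5  43.1 286.2] [ 0.804  -0.5946 -0.002   0.0009] [-0.11  0.67  1.54  0.    0.94  1.16]
s8 t 8.97 [619.3  43.6 286.6] [ 0.8043 -0.5942 -0.0018  0.0009] [-0.11  0.67  1.54  0.    0.94  1.16]
```

View pics/w8c.png

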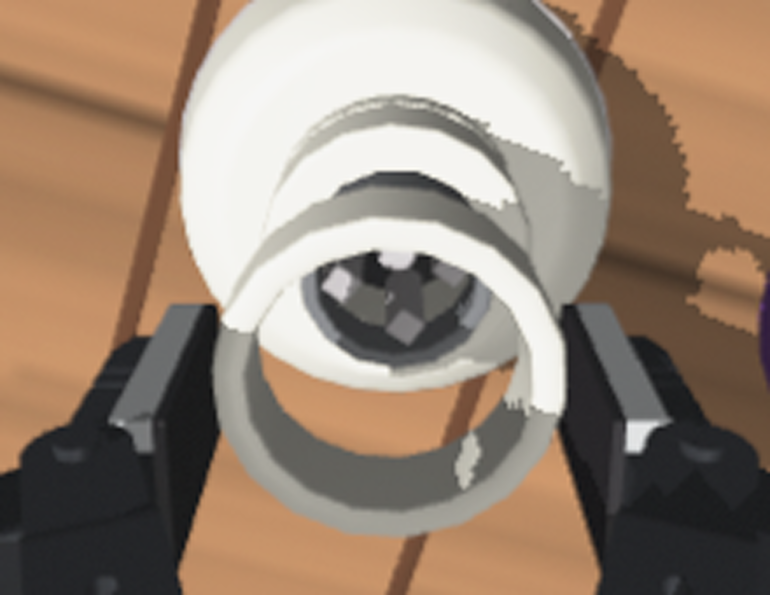

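View pics/s8c.png

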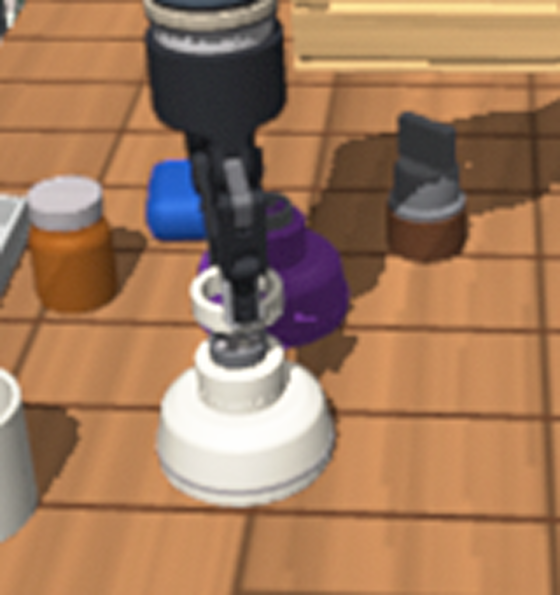

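```bash
python3 -c "
from h import *
st,im=load('w8')
f=lambda L:[(210+x/3.5,150+y/3.5) for x,y in L]
circ_pts(f([(215,380),(567,370),(390,218),(395,535)]),125,st)
circ_pts(f([(303,285),(492,295),(345,350),(397,368),(440,360)]),87,st)
B=np.array([ray('wrist',*p,85,st) for p in f([(338,285),(405,328),(395,257),(470,310)])]);print(B.round(1))
"
```

```text
circle [618.79  42.23] r 26.37 tool off [0.59 0.92 0.  ]
circle [619.69  40.9 ] r 17.79 tool off [ 2.12  0.44 -0.  ]
[[614.8  51.5  85. ]
 [610.1  36.7  85. ]
 [623.4  42.8  85. ]
 [617.3  26.   85. ]]
```

Request:
arm_command:
  motion:
    - [0.04,-0.02,0,0]
    - [0,0,0.3,0]
    - [0,0,0.3,0]
    - [0,0,0.3,0]
    - [0,0,0,0]

```text
t: 9.43
ee_pos: [620.3, 42.2, 258.4]
orientation: [0.804, -0.594, -0.002, 0.001]
force: [-0.1, 0.9, 0.1]
finger_gap: 0.616
```

```bash
python3 -c "
from h import *
s,im=shot('w9');print(s['force'])
cv2.imwrite('pics/w9c.png',cv2.resize(im[150:320,210:430],None,fx=3.5,fy=3.5,interpolation=cv2.INTER_CUBIC))"
```

```text
w9 t 9.43 [620.3  42.2 258.4] [ 0.8043 -0.5942 -0.0022  0.0013] [-0.11  0.71  1.55  0.    0.88  1.16]
[-0.12708698  0.8709893   0.05511373]
```

View pics/w9c.png

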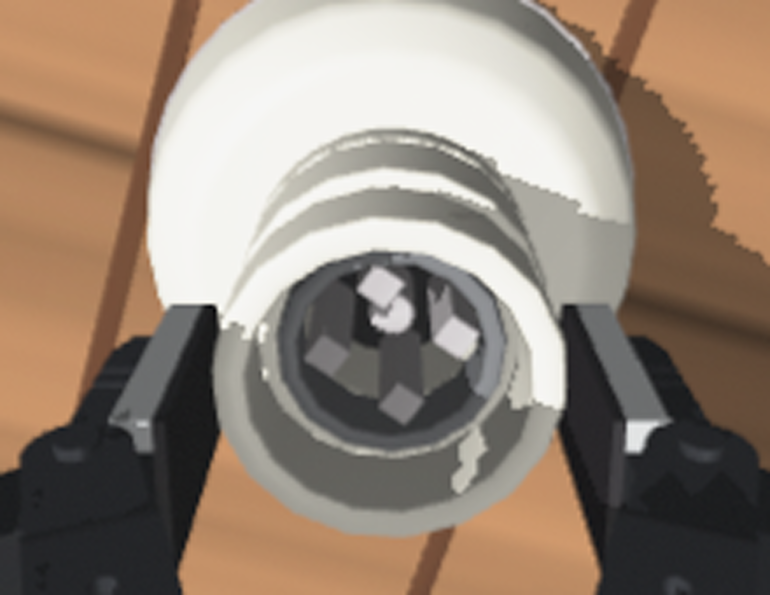

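Request:
arm_command:
  motion:
    - [0,0,0.1,0]
    - [0,0,0.1,0]
    - [0,0,0.05,0]
    - [0,0,0,0]
    - [0,0,0,0]

```text
t: 9.9
ee_pos: [621.4, 41.9, 253.6]
orientation: [0.804, -0.594, 0.0, -0.0]
force: [0.3, 0.7, -0.8]
finger_gap: 0.614
```

```bash
python3 -c "
from h import *
s,im=shot('w10');print(s['force'])
cv2.imwrite('pics/w10c.png',cv2.resize(im[150:320,210:430],None,fx=3.5,fy=3.5,interpolation=cv2.INTER_CUBIC))"
```

```text
w10 t 9.9 [621.4  41.9 253.6] [ 8.042e-01 -5.944e-01  1.000e-04 -0.000e+00] [-0.11  0.72  1.55  0.    0.87  1.16]
[ 0.25557693  0.74712292 -0.7873644 ]
```

View pics/w10c.png

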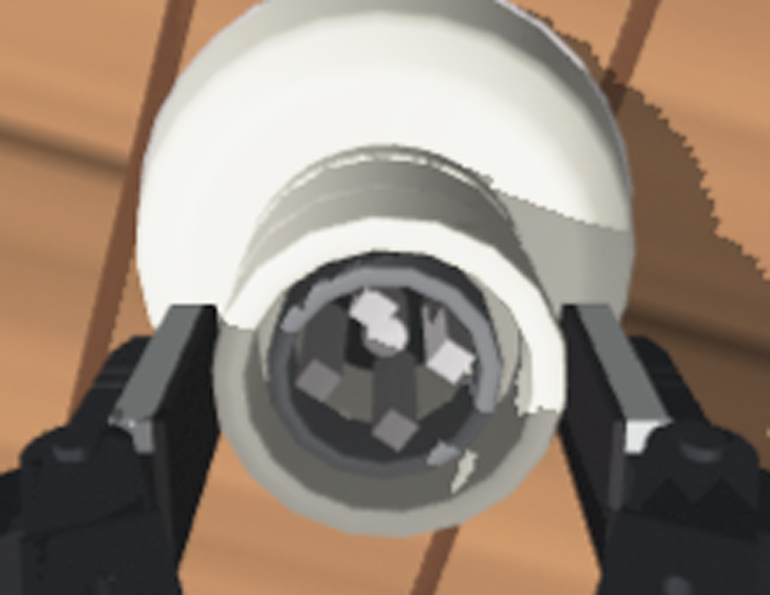

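Request:
arm_command:
  motion:
    - [-0.03,0,0.06,0]
    - [0,0,0.04,0]
    - [0,0,0,0]
    - [0,0,0,0]

```text
t: 10.28
ee_pos: [621.5, 42.4, 252.8]
orientation: [0.804, -0.594, 0.001, -0.0]
force: [-3.2, -2.3, 10.3]
finger_gap: 0.618
```

Request:
arm_command:
  motion:
    - [0,0,0,0]
    - [0,0,0,0]
    - [0,0,0,0]
    - [0,0,0,0]
    - [0,0,0,0]
  claw: -1

```text
t: 10.7
ee_pos: [621.1, 42.8, 250.2]
orientation: [0.804, -0.594, -0.0, 0.0]
force: [0.5, -0.2, -0.7]
finger_gap: 1.003
```

Request:
arm_command:
  motion:
    - [0,0,-0.2,0]
    - [0,0,-0.5,0]
    - [0,0,-1,0]
    - [0,0,-0.5,0]
    - [0,0,0,0]

```text
t: 11.12
ee_pos: [622.5, 42.7, 320.7]
orientation: [0.804, -0.594, 0.004, -0.002]
force: [0.5, 0.5, 0.2]
finger_gap: 1.004
```

```bash
python3 -c "
from h import *
s,im=shot('w11');print(s['force'])
cv2.imwrite('pics/w11c.png',cv2.resize(im[150:290,250:400],None,fx=5,fy=5,interpolation=cv2.INTER_CUBIC)[:600])
s,im=shot('s11','side')
cv2.imwrite('pics/s11c.png',cv2.resize(im[190:280,240:340],None,fx=6,fy=6,interpolation=cv2.INTER_CUBIC))"
```

```text
w11 t 11.12 [622.5  42.7 320.7] [ 0.8042 -0.5943  0.0035 -0.0021] [-0.11  0.63  1.51  0.    0.99  1.16]
[0.49684671 0.48397264 0.16612213]
s11 t 11.17 [621.8  42.8 318.7] [ 0.8042 -0.5943  0.0021 -0.0012] [-0.11  0.63  1.52  0.    0.99  1.16]
```

View pics/w11c.png

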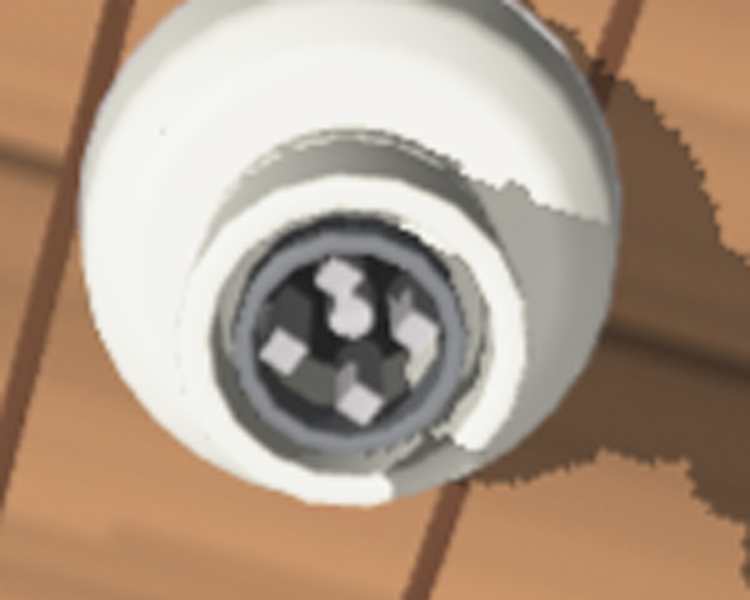

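View pics/s11c.png

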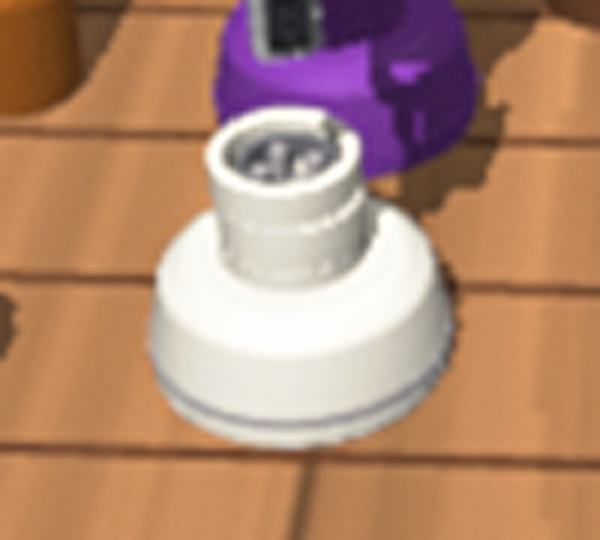

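Request:
arm_command:
  motion:
    - [0,0,0,0]
    - [0,0,0,0]
    - [0,0,0,0]
    - [0,0,0,0]

```text
t: 11.55
ee_pos: [620.9, 42.8, 315.5]
orientation: [0.804, -0.594, -0.001, 0.001]
force: [0.4, 0.1, 0.6]
finger_gap: 0.996
```

```bash
python3 -c "
from h import *
s,im=shot('w12');print(s['force'])
cv2.imwrite('pics/w12c.png',cv2.resize(im[175:255,280:370],None,fx=7,fy=7,interpolation=cv2.INTER_CUBIC))"
```

```text
w12 t 11.55 [620.9  42.8 315.5] [ 8.042e-01 -5.944e-01 -9.000e-04  5.000e-04] [-0.11  0.63  1.52 -0.    0.99  1.16]
[0.36487084 0.1035187  0.56633372]
```

View pics/w12c.png

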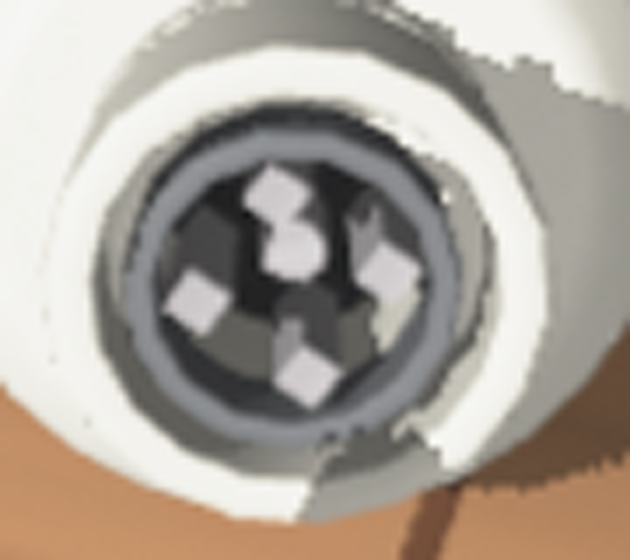

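```bash
python3 -c "
from h import *
st,im=load('w12')
f=lambda L:[(280+x/7,175+y/7) for x,y in L]
B=np.array([ray('wrist',*p,85,st) for p in f([(279,193),(388,271),(311,377),(198,303)])])[:,:2];c=B.mean(0)
a=np.degrees(np.arctan2(*(B-c).T[::-1]));print('blocks',c,np.mod(a+45,90).round(1),np.mod(a+45,90).mean(),np.linalg.norm(B-c,axis=1))
circ_pts(f([(62,285),(547,285),(302,45),(290,522),(480,450)]),91,st)
circ_pts(f([(127,285),(458,285),(290,125),(290,443)]),87,st)
"
```

```text
blocks [619.99634685  41.23843333] [70.8 72.2 72.3 72.4] 71.92543505790675 [10.79792828 10.36627091 10.75586486 10.64513502]
circle [621.76  40.64] r 26.22 tool off [ 2.27 -0.22 -0.  ]
circle [620.51  41.58] r 18.02 tool off [1.01 0.7  0.  ]
```

Step 1 is done: the collar lies around the neck, released. Next is the pod.

Request:
arm_command:
  motion:
    - [0.91,0.74,0,0]
    - [0.91,0.74,0,0]
    - [0.91,0.74,0,0]
    - [0.91,0.74,0,0]
    - [0.91,0.74,0,0]

```text
t: 12.02
ee_pos: [554.3, -121.5, 316.3]
orientation: [0.804, -0.594, -0.0, 0.0]
force: [0.5, 0.2, -0.1]
finger_gap: 0.999
```

Request:
arm_command:
  motion:
    - [0.91,0.74,0,0]
    - [0.91,0.74,0,0]
    - [0.9,0.7,0,0]
    - [0,0,0,1]
    - [0,0,0,1]

```text
t: 12.43
ee_pos: [515.8, -220.1, 316.3]
orientation: [0.751, -0.66, 0.0, 0.0]
force: [-0.4, 0.3, -0.1]
finger_gap: 0.997
```

Request:
arm_command:
  motion:
    - [0,0,0,1]
    - [0,0,0,1]
    - [0,0,0,1]
    - [0,0,0,1]
    - [0,0,0,1]

```text
t: 12.85
ee_pos: [516.4, -217.6, 316.2]
orientation: [-0.607, 0.795, 0.0, -0.0]
force: [-1.3, 0.2, -0.7]
finger_gap: 0.996
```

Request:
arm_command:
  motion:
    - [0,0,0,1]
    - [0,0,0,1]
    - [0,0,0,1]
    - [0,0,0,1]
    - [0,0,0,1]

```text
t: 13.27
ee_pos: [516.5, -217.5, 316.2]
orientation: [-0.437, 0.899, 0.0, -0.0]
force: [0.1, -0.3, 0.1]
finger_gap: 1.0
```

Request:
arm_command:
  motion:
    - [0,0,0,0]
    - [0,0,0,0]
    - [0,0,0,0]

```text
t: 13.52
ee_pos: [516.5, -217.5, 316.4]
orientation: [-0.44, 0.898, 0.0, -0.0]
force: [-0.7, 0.8, -0.2]
finger_gap: 1.001
```

```bash
python3 -c "
from h import *
s,im=shot('w13');print(s['force'])
cv2.imwrite('pics/w13c.png',cv2.resize(im[120:280,220:420],None,fx=4,fy=4,interpolation=cv2.INTER_CUBIC)[:600])"
```

```text
w13 t 13.52 [ 516.5 -217.5  316.4] [-4.396e-01  8.982e-01  1.000e-04 -1.000e-04] [-0.6   0.56  1.68  0.    0.9   1.63]
[-0.6859768   0.82205027 -0.24091344]
```

View pics/w13c.png

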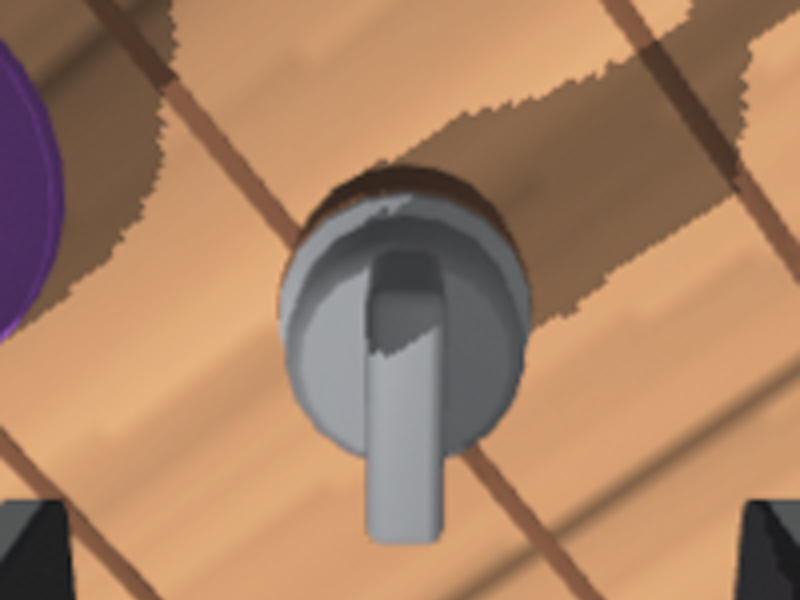

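```bash
python3 -c "
from h import *
st,im=load('w13')
f=lambda L:[(220+x/4,120+y/4) for x,y in L]
P=np.array([ray('wrist',*p,105,st) for p in f([(370,290),(443,290),(442,543),(367,543)])])
R=Ro.from_quat(st['orientation']).as_matrix()
Q=(P-np.array(st['ee_pos']))@R;print(Q.round(1),Q.mean(0),P.mean(0))
d=P[2]+P[3]-P[0]-P[1];print(np.degrees(np.arctan2(d[1],d[0])),np.degrees(np.arctan2(R[1,0],R[0,0])),np.linalg.norm(d)/2)
"
```

```text
[[ -5.9 -22.7 211.4]
 [  6.4 -22.8 211.4]
 [  6.7  24.4 211.4]
 [ -6.8  24.5 211.4]] [1.16457044e-01 8.50715021e-01 2.11364739e+02] [ 515.68305461 -217.0434274   105.        ]
141.8589793285794 -127.84609854773007 47.18158678634186
```

Request:
arm_command:
  motion:
    - [0,0.03,0.7,0]
    - [0,0,0.7,0]
    - [0,0,0.55,0]
    - [0,0,0.3,0]
    - [0,0,0,0]

```text
t: 13.98
ee_pos: [515.2, -216.6, 247.1]
orientation: [-0.439, 0.898, 0.002, -0.001]
force: [0.6, 0.7, 0.3]
finger_gap: 1.0
```

Request:
arm_command:
  motion:
    - [0,0,0,0]
    - [0,0,0,0]
    - [0,0,0,0]
    - [0,0,0,0]
    - [0,0,0,0]
  claw: 1
  grip_force: 70

```text
t: 14.4
ee_pos: [516.0, -217.1, 249.9]
orientation: [-0.439, 0.899, -0.001, 0.0]
force: [-1.2, -0.7, 0.1]
finger_gap: 0.303
```

Request:
arm_command:
  motion:
    - [0,0,0,0]
    - [0,0,0,0]
    - [0,0,0,0]
    - [0,0,0,0]
    - [0,0,0,0]

```text
t: 14.82
ee_pos: [516.0, -217.2, 249.8]
orientation: [-0.439, 0.899, -0.001, 0.0]
force: [0.7, -0.2, 5.4]
finger_gap: 0.151
```

```bash
python3 -c "
from h import *
s,im=shot('w14');print(s['force'],s['finger_gap'])
cv2.imwrite('pics/w14c.png',cv2.resize(im[120:320,220:420],None,fx=3,fy=3,interpolation=cv2.INTER_CUBIC)[:600])"
```

```text
w14 t 14.82 [ 516.  -217.2  249.8] [-4.388e-01  8.986e-01 -7.000e-04  3.000e-04] [-0.6   0.67  1.72 -0.    0.75  1.64]
[ 0.71560504 -0.22307915  5.37300926] 0.15085531982217615
```

View pics/w14c.png

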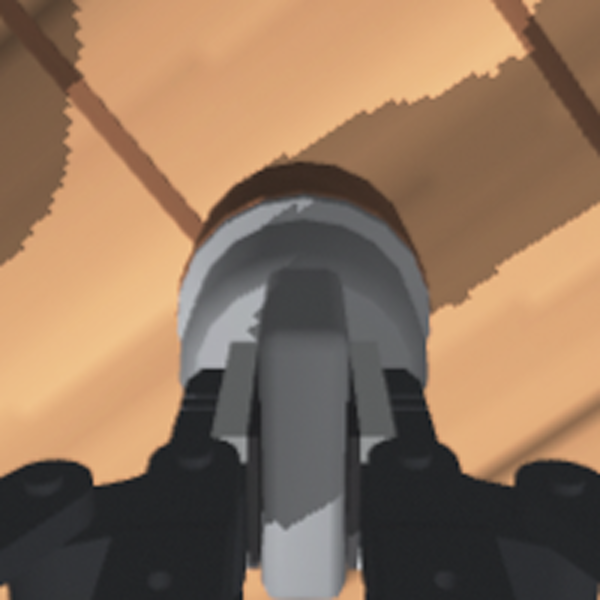

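Request:
arm_command:
  motion:
    - [0,0,-0.2,0]
    - [0,0,-0.6,0]
    - [0,0,-0.9,0]
    - [0,0,-0.9,0]
    - [0,0,-0.9,0]

```text
t: 15.28
ee_pos: [515.3, -216.5, 354.4]
orientation: [-0.439, 0.899, 0.001, -0.001]
force: [0.1, -0.4, -2.1]
finger_gap: 0.151
```

Request:
arm_command:
  motion:
    - [0,0,0,-0.9]
    - [0,0,0,-0.9]
    - [0,0,0,-0.9]
    - [0,0,0,-0.9]
    - [0,0,0,-0.74]

```text
t: 15.7
ee_pos: [515.3, -216.6, 353.6]
orientation: [-0.589, 0.808, 0.001, -0.0]
force: [0.0, -0.1, -1.7]
finger_gap: 0.15
```

Request:
arm_command:
  motion:
    - [0,0,0,0]
    - [0,0,0,0]
    - [0,0,0,0]

```text
t: 15.95
ee_pos: [515.6, -216.8, 353.7]
orientation: [-0.587, 0.81, 0.0, -0.0]
force: [-0.2, 0.4, -2.3]
finger_gap: 0.148
```

```bash
python3 -c "
from h import *
s,im=shot('w15');print(s['force'],s['finger_gap'])
R=Ro.from_quat(s['orientation']).as_matrix();print(np.degrees(np.arctan2(R[1,0],R[0,0])),(R.T@(np.array([620.1,42.1,0])-np.r_[s['ee_pos'][:2],0]))/30)
shot('s15','side')
cv2.imwrite('pics/w15c.png',cv2.resize(im[120:320,220:420],None,fx=3,fy=3,interpolation=cv2.INTER_CUBIC)[:600])"
```

```text
w15 t 15.95 [ 515.6 -216.8  353.7] [-5.869e-01  8.096e-01  5.000e-04 -2.000e-04] [-0.6   0.51  1.65  0.    0.99  1.29]
[-0.16622535  0.44225323 -2.25078969] 0.14765230642906954
-108.11964828818266 [-9.28586744e+00 -6.26796299e-01  2.39014587e-03]
s15 t 16.0 [ 515.7 -216.9  353.8] [-5.870e-01  8.096e-01  3.000e-04 -1.000e-04] [-0.6   0.51  1.65  0.    0.99  1.29]
```

View pics/w15c.png

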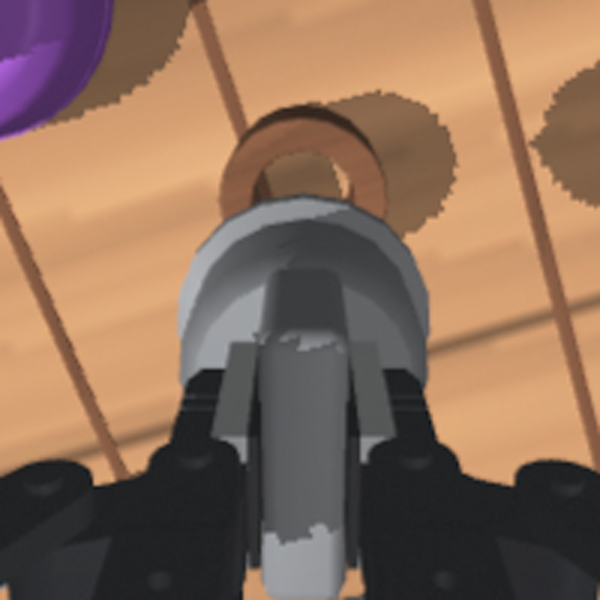

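View pics/s15.png

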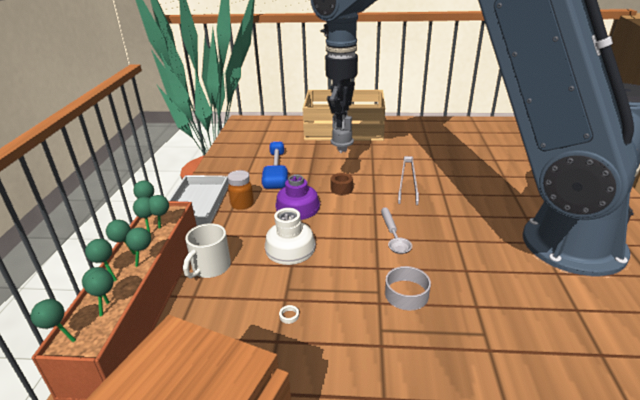

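Request:
arm_command:
  motion:
    - [-0.93,-0.06,0,0]
    - [-0.93,-0.06,0,0]
    - [-0.93,-0.06,0,0]
    - [-0.93,-0.06,0,0]
    - [-0.93,-0.06,0,0]

```text
t: 16.47
ee_pos: [567.8, -86.0, 354.0]
orientation: [-0.587, 0.81, 0.0, -0.0]
force: [0.6, -0.0, -1.3]
finger_gap: 0.153
```

Request:
arm_command:
  motion:
    - [-0.93,-0.06,0,0]
    - [-0.93,-0.06,0,0]
    - [-0.93,-0.06,0,0]
    - [-0.93,-0.06,0,0]
    - [-0.92,-0.09,0,0]

```text
t: 16.88
ee_pos: [620.3, 43.7, 353.8]
orientation: [-0.587, 0.809, 0.0, -0.0]
force: [0.0, -0.5, -2.3]
finger_gap: 0.155
```

Request:
arm_command:
  motion:
    - [0,0,0,0]
    - [0,0,0,0]
    - [0,0,0,0]
    - [0,0,0,0]

```text
t: 17.22
ee_pos: [619.7, 41.3, 353.8]
orientation: [-0.587, 0.81, 0.0, -0.0]
force: [-0.8, 0.5, -2.5]
finger_gap: 0.153
```

```bash
python3 -c "
from h import *
s,im=shot('w16');print(s['force'],s['finger_gap'])
R=Ro.from_quat(s['orientation']).as_matrix();print(R.round(4),np.degrees(np.arctan2(R[1,0],R[0,0])),(R.T@(np.array([620.1,42.1,0])-np.r_[s['ee_pos'][:2],0])))
_,i2=shot('s16','side')
cv2.imwrite('pics/s16c.png',cv2.resize(i2[120:280,220:360],None,fx=4,fy=4,interpolation=cv2.INTER_CUBIC)[:640])
_,i3=shot('t16','top')
cv2.imwrite('pics/w16c.png',cv2.resize(im[80:320,200:440],None,fx=2.5,fy=2.5,interpolation=cv2.INTER_CUBIC)[:600])"
```

```text
w16 t 17.22 [619.7  41.3 353.8] [-5.870e-01  8.096e-01  2.000e-04 -5.000e-04] [-0.11  0.58  1.49 -0.    1.07  1.77]
[-0.76668688  0.50960876 -2.51977277] 0.15330021256281154
[[-3.109e-01 -9.504e-01 -1.000e-03]
 [-9.504e-01  3.109e-01 -3.000e-04]
 [ 6.000e-04  8.000e-04 -1.000e+00]] -108.11291368428515 [-8.86230818e-01 -1.20788920e-01 -6.19793108e-04]
s16 t 17.27 [619.7  41.1 353.9] [-5.868e-01  8.097e-01  1.000e-04 -4.000e-04] [-0.11  0.58  1.49 -0.    1.07  1.77]
t16 t 17.32 [619.8  41.  354. ] [-5.867e-01  8.098e-01  1.000e-04 -3.000e-04] [-0.11  0.58  1.49 -0.    1.07  1.77]
```

View pics/w16c.png

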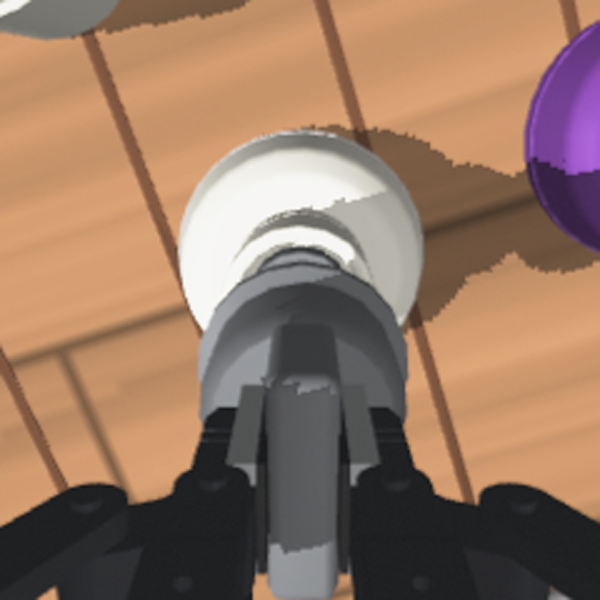

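View pics/s16c.png

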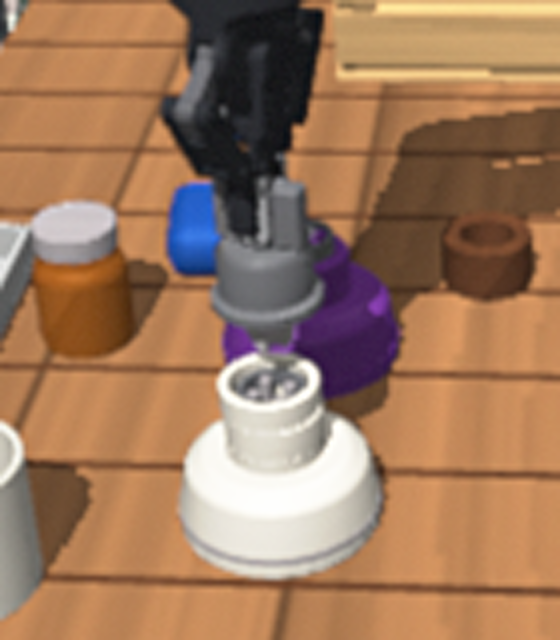

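Request:
arm_command:
  motion:
    - [-0.02,0,0.3,0]
    - [0,0,0.3,0]
    - [0,0,0.2,0]
    - [0,0,0.1,0]
    - [0,0,0,0]

```text
t: 17.78
ee_pos: [619.8, 42.7, 325.4]
orientation: [-0.587, 0.809, 0.001, -0.001]
force: [1.2, 0.7, -2.4]
finger_gap: 0.151
```

Request:
arm_command:
  motion:
    - [0,0,0.1,0]
    - [0,0,0.1,0]
    - [0,0,0,0]

```text
t: 18.03
ee_pos: [620.2, 42.8, 320.5]
orientation: [-0.587, 0.809, 0.0, -0.0]
force: [-0.1, 0.2, -2.1]
finger_gap: 0.151
```

Request:
arm_command:
  motion:
    - [0,0,0.1,0]
    - [0,0,0.1,0]
    - [0,0,0,0]

```text
t: 18.28
ee_pos: [620.1, 42.8, 314.5]
orientation: [-0.587, 0.809, 0.0, -0.0]
force: [-0.0, 0.3, -1.5]
finger_gap: 0.15
```

Request:
arm_command:
  motion:
    - [0,0,0.1,0]
    - [0,0,0.1,0]
    - [0,0,0,0]
    - [0,0,0,0]

```text
t: 18.62
ee_pos: [620.5, 42.7, 309.9]
orientation: [-0.587, 0.809, -0.0, 0.0]
force: [-0.8, -0.1, 6.0]
finger_gap: 0.155
```

Request:
arm_command:
  motion:
    - [0,0,0.1,0]
    - [0,0,0,0]
    - [0,0,0,0]

```text
t: 18.87
ee_pos: [620.5, 42.7, 307.0]
orientation: [-0.587, 0.809, -0.0, 0.001]
force: [-1.8, -0.8, 6.2]
finger_gap: 0.15
```

Request:
arm_command:
  motion:
    - [0,0,0.1,0]
    - [0,0,0,0]
    - [0,0,0,0]

```text
t: 19.12
ee_pos: [620.5, 42.8, 304.8]
orientation: [-0.587, 0.809, -0.001, 0.001]
force: [-1.6, 0.8, 9.0]
finger_gap: 0.151
```

Request:
arm_command:
  motion:
    - [0,0,0.07,0]
    - [0,0,0,0]
    - [0,0,0,0]

```text
t: 19.37
ee_pos: [620.5, 42.8, 304.7]
orientation: [-0.588, 0.809, -0.001, 0.001]
force: [-5.2, 0.6, 19.0]
finger_gap: 0.147
```

Request:
arm_command:
  motion:
    - [0,0,0.03,0]
    - [0,0,0,0]
    - [0,0,0,0]
    - [0,0,0,0]

```text
t: 19.7
ee_pos: [620.4, 42.8, 304.7]
orientation: [-0.588, 0.809, -0.001, 0.001]
force: [-6.2, -0.5, 23.6]
finger_gap: 0.152
```

```bash
python3 -c "
from h import *
s,im=shot('w17');print(s['force'],s['finger_gap'],s['joint_vel'].round(3))
_,i2=shot('s17','side')
cv2.imwrite('pics/s17c.png',cv2.resize(i2[120:280,220:360],None,fx=4,fy=4,interpolation=cv2.INTER_CUBIC)[:600])
_,i3=shot('t17','top')
cv2.imwrite('pics/w17c.png',cv2.resize(im[80:320,200:440],None,fx=2.5,fy=2.5,interpolation=cv2.INTER_CUBIC)[:600])"
```

```text
w17 t 19.7 [620.4  42.8 304.7] [-0.5876  0.8092 -0.0011  0.001 ] [-0.11  0.65  1.53 -0.    0.97  1.78]
[-6.18314826 -0.50328485 23.55770179] 0.15219555250951966 [-0.     0.001  0.    -0.002  0.001  0.001]
s17 t 19.75 [620.4  42.8 304.7] [-0.5876  0.8092 -0.0011  0.001 ] [-0.11  0.65  1.53 -0.    0.97  1.78]
t17 t 19.8 [620.4  42.9 304.7] [-0.5876  0.8092 -0.0011  0.001 ] [-0.11  0.65  1.53 -0.    0.97  1.78]
```

View pics/w17c.png

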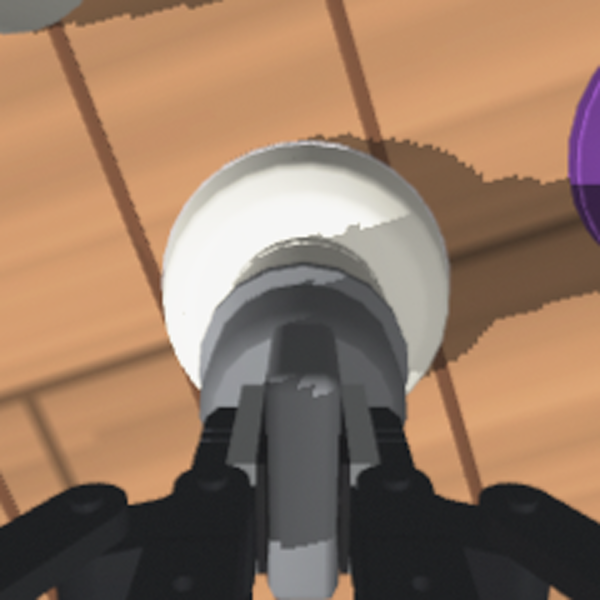

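View pics/s17c.png

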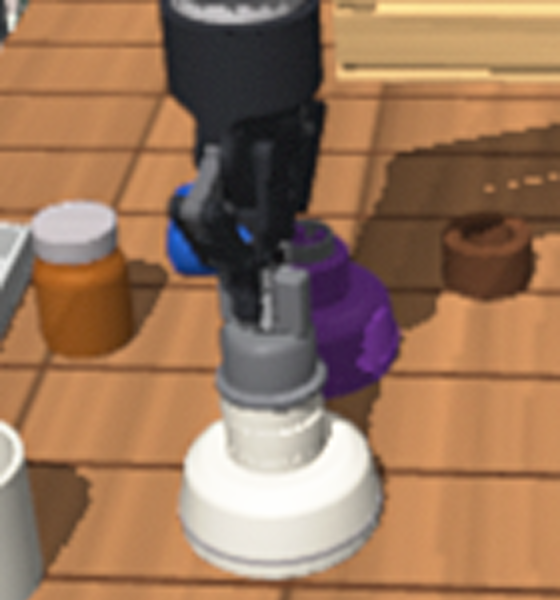

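View pics/t17.png

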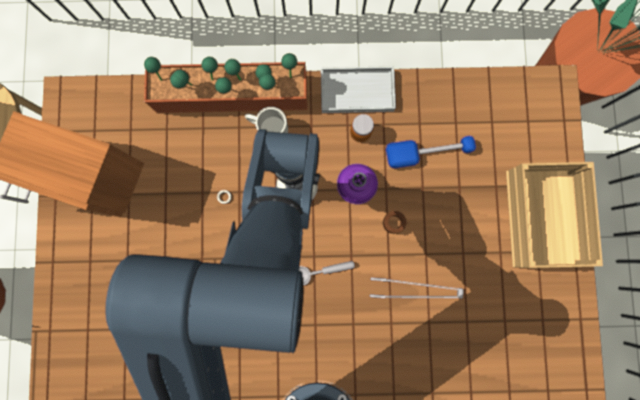

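The flange sits on the collar, the TCP height matches the home position, and the arm is still with the spring and collar pushing back. I'm handing in.

```bash
python3 -c "
from h import *
print(workorder.finish_job()); s=arm.sense(); print(s['t'],s['ee_pos'],s['force'],s['finger_gap'])"
```

```text
the job is handed in; nothing more can be done
None
the job is handed in; nothing more can be done
```

The collar is on the ledge and released, and the pod is meshed and held pressed home. I handed the job in at about 19.8 s of the 56 s allowed; finishing reported no verdict.

- **Collar:** I placed the larger of the two look-alike rings over the white base's neck. One early regrip, about 9 mm too high, closed over it without gripping, so I opened and gripped again at the first height. The last measurement before the pod covered it put the collar 0 to 2 mm off the neck's axis. That is within the 5 mm limit but no better than the camera's accuracy. I judged flatness only by eye.
- **Pod:** I gripped it by the wing at 70 N, turned it 20° counter-clockwise to match the slots, and slid it in with no side force. The spring was felt from about 310 mm TCP height. The pod stopped at 304.7 mm, where I had worked out the flange should meet the collar at about 304.8 mm. The force then rose to about 24 N.
- **Last checks:** The side picture shows the flange on the collar with no gap. Joint speeds were near zero, and the finger opening still matched the wing's thickness.
- **Not confirmed:** The pin's travel and the coupling's angle cannot be read directly, so I inferred them from height and force. In the last pictures the mug, jar, tongs and shoe tree looked unmoved. The arm hid the cutter and part of the spoon in the last top view, and I saw no contact with either.

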